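# Take the ingredient piles apart onto their trays

## Robot

A 7-joint arm with a two-finger parallel gripper is mounted at the origin on the work surface; the furniture and walls round the work are solid. World frame = base frame: x ahead of the robot, y to its left, z up, the work surface at z = 0. Lengths are in m, angles in rad, forces in N, time in s.
With the tool pointing down it reaches from about 0.35 to 0.9 m from the base axis. Payload 7.2 kg.
Tool frame: the origin (TCP) lies on the mounting face of the last link; the fingertips stand 182 mm ahead of it and the grasp point (between the pads) lies 163 mm ahead of it (env.tcp_to_tips is the z of the fingertips in the tool frame, in m); z points along the fingers, y is the line along which they close (so a half turn about z gives the same grasp; the last joint's range is limited). The gripper opens to 88 mm and grips with 3 to 60 N. Pads are 20 mm wide; open, the fingers measure 115 mm over their backs; the gripper's body (75 mm by 178 mm) begins 61 mm behind the grasp point.
Start: joints at [-1.368, 0.411, -0.013, 1.596, 0.006, 1.134, -0.082], TCP at [0.167, 0.602, 0.405] pointing down, gripper open.
Joint ranges: [-2.95, 2.95], [-0.29, 1.99], [-1.47, 1.44], [0.14, 2.54], [-1.03, 4.17], [0.13, 1.85], [-2.86, 2.86]. Speed limits (rad/s): [2.39, 2.39, 3.01, 3.01, 3.14, 3.14, 3.14].

## Interface

Orientations are given as [roll, pitch, yaw] about the fixed x, y, z axes, in that order (R = Rz(yaw) Ry(pitch) Rx(roll)).
In Python, from plant import env gives the robot as it stands.
- The arm moves only by the tool carry_out, never from a script. Its argument "increments" is a list of rows, each a list of 3 entries, a list of its own where there are three numbers: the turn, a rotation vector about the tool's x, y, z in fractions of the full range, 1 being 180 degrees, then the shift along the tool's x, y, z in normalised numbers (1 is 100 cm), then the opening, from 0 (shut) to 1 (fully open). A call has 1 to 12 rows; each row is the pose to reach, as a shift and turn from the pose commanded when the call began, along the tool's axes at that moment; what a row does not reach only later rows make up. A row lasts 1/8 s, in which the tool goes at most 62.5 mm and 10.7 degrees, less where a joint would pass 70% of its speed; a pose out of reach is approached as far as the arm can. Shift and turn numbers lie between -1 and 1, and a call with a number outside is refused. A call with a gripper value outside its range is refused whole. The fingers move at their own pace and stop on an object; "force" is the grip in N (left out, the last holds). Time passes only in rows, so rows that repeat a pose let the fingers close. It gives the time, the measured TCP pose, the force, the opening and the grip force at its end, in the units of the state.
- env.get_obs(): the state, without advancing time (a new reading comes with each control period).
- env.get_image(name): name is "side" or "top"; returns the picture (480x640x3 uint8, blue, green, red); there is no depth.
- env.camera_model(name): a dict with "K" (3x3 intrinsics, pixels), "xyz" and "orientation" of the camera in the world. Camera axes: x right, y down, z forward; pixel columns grow to the right and rows downward; lengths in m; the calibration is good to about 2 mm. A picture is of the moment at which its call begins. camera_model takes no time and is no camera call.
- env.close_job(): hands the job in; it is judged then, once.
The state is a dict: "t": time; "joints": joint angles; "qd": joint speeds; "effort": joint torques, N m; "tcp_pos": TCP position; "tcp_rot": TCP orientation; "ft_force": force on the tool from outside, world axes, zero at the start; "ft_torque": the same for the moment, N m; "width": finger opening in m; "finger_force": force on a finger pad.
Only numpy, scipy, OpenCV 4.12 (cv2) and the standard library are available. Lean on these libraries where they do the work, as an engineer would, in place of code of your own. Each camera call takes 0.05 s, during which the arm holds its last target. There are 200 camera calls.

## Task

Somebody has left the ingredients in two piles. Take the piles apart, top thing first, and stand each thing upright, flat inside its own wooden tray: the little bottle in the small round tray, the round tin in the larger round tray, the white tub in the square tray and the flat fish tin in the oblong tray, lengthwise. Set things down gently rather than dropping them and tip nothing over.

Things in the scene. Friction and masses are not known exactly. Their poses are not given: they have to be found in the camera images.
- drops_bottle: little dark brown bottle with a red screw cap, 33 mm across and 82 mm tall (straight body 33 mm across up to about 45 mm); it starts standing on the tin. Origin at the centre of its underside, z up.
- tin: round food tin with a printed label and a metal lid, 57 mm across and 72 mm tall; it starts on the worktop with the little bottle on top. Origin at the centre of its underside, z up.
- tub: round white tub with a red snap lid, 78 mm tall; 67 mm across at the lid (its top 12 mm), about 62 mm across the body below; it starts standing on the fish tin. Origin at the centre of its underside, z up.
- fish_tin: flat oblong tin, tan sides and a blue lid, 63 mm (its x) by 105 mm (its y) and 24 mm tall; it starts on the worktop with the tub on top. Origin at the centre of its underside, z up.
- small_round_tray: small round light-wood tray, for the little bottle: 63 mm across outside, recess 53 mm across. Like all four trays: fixed to the worktop, rim 12 mm high and 5 mm thick, floor of the recess 4 mm above the worktop; origin at the centre of its underside.
- large_round_tray: larger round light-wood tray, for the tin: 87 mm across outside, recess 77 mm across; rim 12 mm high, floor 4 mm above the worktop, fixed; origin at the centre of its underside.
- square_tray: square light-wood tray, for the tub: 92 mm square outside, recess 82 mm square; rim 12 mm high, floor 4 mm above the worktop, fixed; origin at the centre of its underside, x and y along its sides.
- oblong_tray: oblong light-wood tray, for the flat fish tin: 90 mm (its x) by 132 mm (its y) outside, recess 80 by 122 mm; rim 12 mm high, floor 4 mm above the worktop, fixed; origin at the centre of its underside, z up.
Mind the look-alikes: they are no part of the job. Several things have the shape of the drops_bottle; the one meant has the colours described above.

How it is judged:
At the end, for the whole second after the job is handed in: Each of the four things stands in its own tray: centre within 17 mm of the tray's centre, underside on the recess floor (2 to 6.5 mm above the worktop), tilted less than 0.06 rad and at rest; the fish tin lies along the oblong tray within 0.35 rad (horizontal distance between tub and square_tray below 0.017 m and z of tub in the frame of square_tray between 0.002 and 0.0065 m and angle between each of tub, tin, drops_bottle, fish_tin's own z axis and vertical below 0.06 rad and linear speed of each of tub, tin, drops_bottle, fish_tin below 0.02 m/s and horizontal distance between tin and large_round_tray below 0.017 m and z of tin in the frame of large_round_tray between 0.002 and 0.0065 m and horizontal distance between drops_bottle and small_round_tray below 0.017 m and z of drops_bottle in the frame of small_round_tray between 0.002 and 0.0065 m and horizontal distance between fish_tin and oblong_tray below 0.017 m and z of fish_tin in the frame of oblong_tray between 0.002 and 0.0065 m and angle between the y axis of fish_tin and the y axis of oblong_tray, either way round below 0.35 rad); the robot touches nothing.
It fails at once if one of the four things is tipped over (angle between any of tub, tin, drops_bottle, fish_tin's own z axis and vertical above 0.7 rad).
It fails at once if a thing is dropped into its tray ((horizontal distance between tub and square_tray below 0.04 m and z of tub in the frame of square_tray below 0.03 m and linear speed of tub above 0.7 m/s) or (horizontal distance between tin and large_round_tray below 0.04 m and z of tin in the frame of large_round_tray below 0.03 m and linear speed of tin above 0.7 m/s) or (horizontal distance between drops_bottle and small_round_tray below 0.04 m and z of drops_bottle in the frame of small_round_tray below 0.03 m and linear speed of drops_bottle above 0.7 m/s) or (horizontal distance between fish_tin and oblong_tray below 0.04 m and z of fish_tin in the frame of oblong_tray below 0.03 m and linear speed of fish_tin above 0.7 m/s)).
It also fails if it takes over 96 s, if anything falls off the work surface, if the arm or the gripper's body presses on something with over 40 N, if the wrist force passes 120 N, or if a joint passes its speed limit or range.

## Working session

There is one attempt and no reset: what is moved stays moved. The work goes in short steps, Python scripts to look and compute and a tool call to move; the robot and the scene stay as the last step left them, time stands still between calls to the robot, and variables do not carry over. Pictures are saved under pics/ and viewed, at most 14 in all, crops included, and the job is handed in when it is done.

Besides the shell and the picture viewer there is one more tool, called after "Call:" by a JSON object that holds its "api" and its "payload". carry_out: Moves the arm, as the interface text tells. Its arguments: {"type":"object","properties":{"increments":{"type":"array"},"force":{"type":"number"}},"required":["increments"]}

```bash
mkdir -p pics; python3 - <<'E'
from plant import env
import cv2,numpy as np
np.set_printoptions(precision=4,suppress=True)
for n in("top","side"):
    cv2.imwrite(f"pics/{n}0.png",env.get_image(n)); m=env.camera_model(n); print(n,m)
o=env.get_obs(); print(o['t'],o['tcp_pos'],o['tcp_rot'],o['width'],env.tcp_to_tips)
E
```

```text
top {'K': array([[437.0796,   0.    , 319.3899],
       [  0.    , 437.0796, 240.0825],
       [  0.    ,   0.    ,   1.    ]]), 'xyz': array([ 0.275 , -0.0932,  0.9599]), 'orientation': array([-3.0127, -0.0177, -1.5766])}
side {'K': array([[477.1281,   0.    , 332.7688],
       [  0.    , 477.1281, 238.9016],
       [  0.    ,   0.    ,   1.    ]]), 'xyz': array([0.0082, 0.5495, 0.5664]), 'orientation': array([-2.1433,  0.0183, -2.6738])}
0.1 [0.1672 0.602  0.4039] [-3.1402  0.0001  2.8708] 0.08755556638796828 0.182
```

View pics/top0.png

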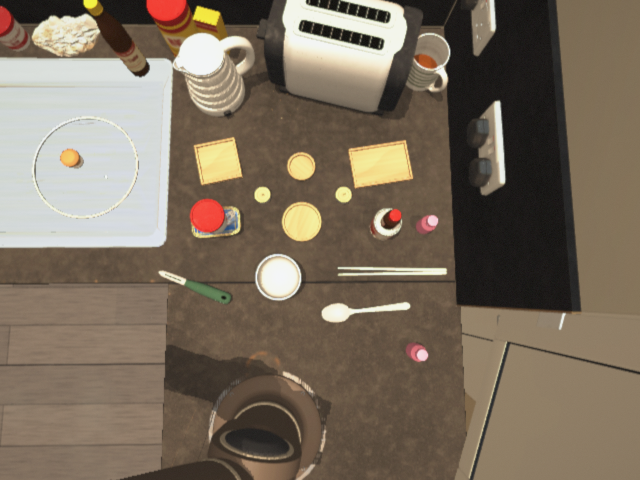

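View pics/side0.png

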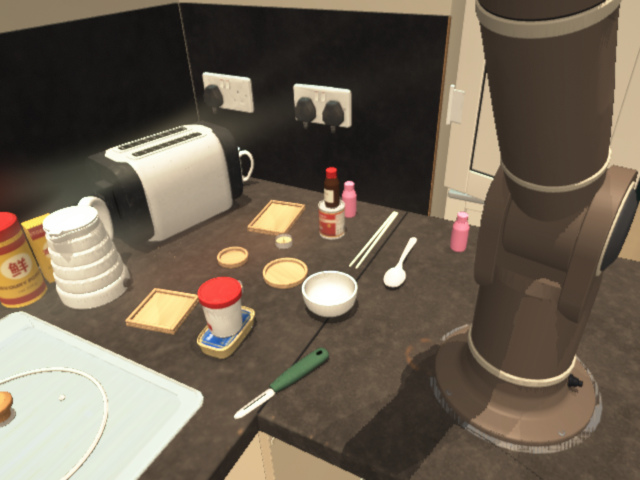

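Top view: the piles are at (391,222), bottle on tin, and (212,218), tub on fish tin. The bottle-shaped things are dark with a red cap at (391,217), pink at (428,224) and pink at (418,353). Only the first one fits the description, so I'll confirm it in an enlarged crop.

```bash
python3 - <<'E'
import cv2
a=cv2.imread("pics/top0.png")
cv2.imwrite("pics/c1.png",cv2.resize(a[125:255,185:315],None,fx=4.6,fy=4.6,interpolation=cv2.INTER_CUBIC))
cv2.imwrite("pics/c2.png",cv2.resize(a[130:250,280:445],None,fx=4.8,fy=4.8,interpolation=cv2.INTER_CUBIC))
b=cv2.imread("pics/side0.png")
cv2.imwrite("pics/c3.png",cv2.resize(b[160:360,120:370],None,fx=3,fy=3,interpolation=cv2.INTER_CUBIC))
E
```

```text
(no output)
```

View pics/c1.png

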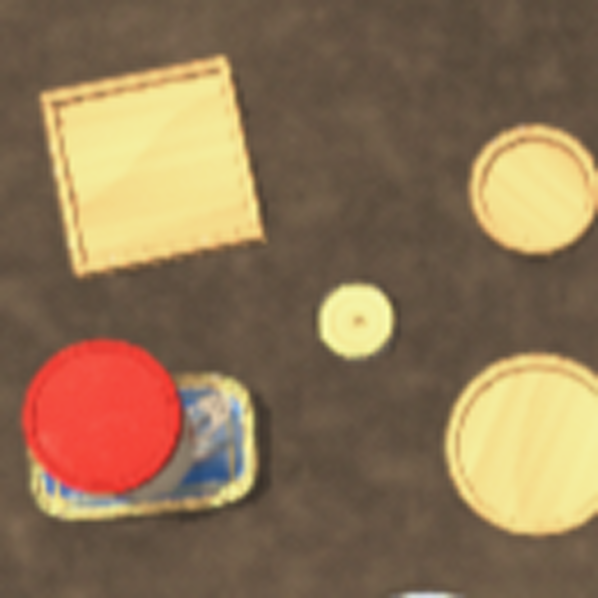

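View pics/c2.png

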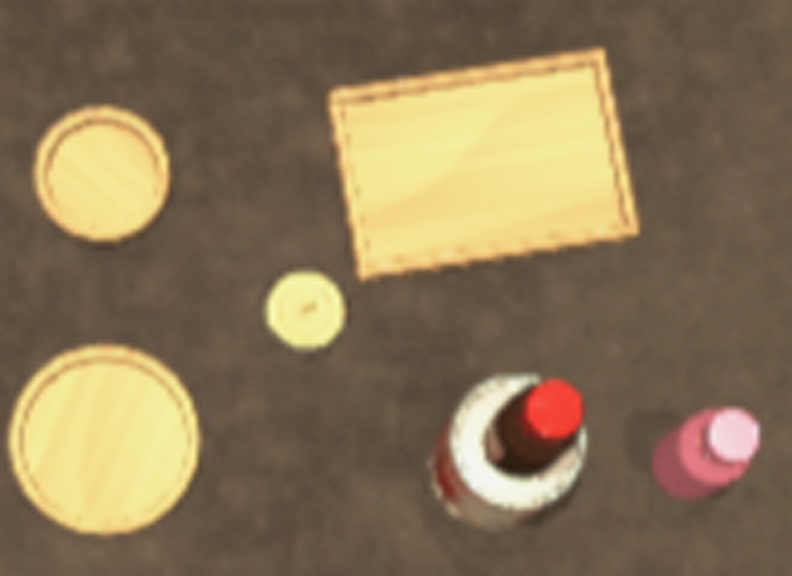

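View pics/c3.png

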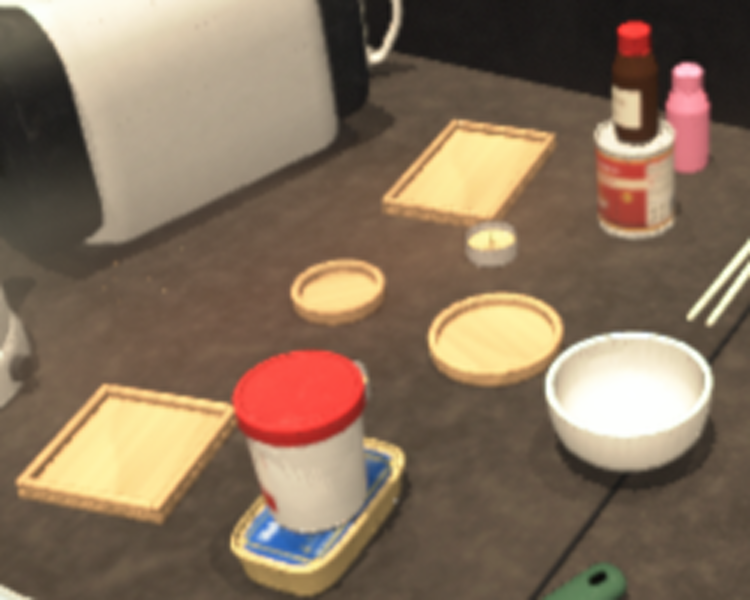

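The crop confirms the dark brown bottle with the red cap on the tin, c2 (540,430); the others are pink. The fish tin's rim is partly hidden behind the tub, so I'll measure it again once the tub is off.

```bash
cat > h.py <<'E'
import numpy as np
from plant import env
from scipy.spatial.transform import Rotation as Ro
np.set_printoptions(precision=4,suppress=True)
def ray(n,u,v):
    m=env.camera_model(n); return np.array(m['xyz']),Ro.from_euler('xyz',m['orientation']).as_matrix()@np.linalg.solve(m['K'],[u,v,1])
def at(n,p,z,s=1,o=(0,0)):
    u,v=(np.array(p)+.5)/s-.5+np.array(o)
    c,d=ray(n,u,v); return (c+d*(z-c[2])/d[2])[:2]
def proj(n,X):
    m=env.camera_model(n); q=m['K']@(Ro.from_euler('xyz',m['orientation']).as_matrix().T@(np.array(X)-m['xyz'])); return q[:2]/q[2]
def plan(goal,yaw):
    """increments from present pose to TCP goal pointing straight down with tool yaw"""
    o=env.get_obs(); R=Ro.from_euler('xyz',o['tcp_rot'])
    g=Ro.from_euler('xyz',[np.pi,0,yaw])
    print('t',o['t'],'pos',o['tcp_pos'],'turn deg',(R.inv()*g).as_rotvec(degrees=True),'shift cm',R.inv().apply(np.array(goal)-o['tcp_pos'])*100)
E
python3 - <<'E'
from h import *
A=dict(s=4.6,o=(185,125)); B=dict(s=4.8,o=(280,130)); C=dict(s=3,o=(120,160))
sq=[at('top',p,.012,**A) for p in((42,93),(224,57),(264,240),(78,276))]
ob=[at('top',p,.012,**B) for p in((330,92),(603,48),(639,234),(362,280))]
for n,q in(('sq',sq),('ob',ob)):
    q=np.array(q); e=q[1]-q[0]+q[2]-q[3]; print(n,q.mean(0),'long-edge yaw',np.degrees(np.arctan2(e[1],e[0])),np.linalg.norm(np.diff(q,axis=0),axis=1))
print('tub lid',at('top',(102,416),.102,**A),at('side',(302,393),.102,**C))
print('small',at('top',(102,173),.012,**B),at('side',(338,287),.012,**C))
print('large',at('top',(104,440),.012,**B),at('side',(495,334),.012,**C))
print('cap',at('top',(554,409),.154,**B),at('side',(635,30),.154,**C))
print('tin',at('top',(518,443),.072,**B),at('side',(635,135),.072,**C))
q=np.array([at('top',p,0,**A) for p in((60,520),(235,503))]); e=q[1]-q[0]; print('fish yaw',np.degrees(np.arctan2(e[1],e[0])))
print('candles',at('top',(356,320),.02,**A),at('top',(305,310),.02,**B))
E
```

```text
sq [0.5772 0.1152] long-edge yaw -78.48556553766042 [0.0898 0.0943 0.0907]
ob [ 0.5705 -0.2486] long-edge yaw -80.49754265142877 [0.131  0.0912 0.1315]
tub lid [0.437  0.1142] [0.4317 0.1163]
small [ 0.5657 -0.0703] [ 0.5636 -0.0706]
large [ 0.4396 -0.0711] [ 0.438  -0.0708]
cap [ 0.4268 -0.2505] [ 0.4249 -0.2519]
tin [ 0.4274 -0.2506] [ 0.4264 -0.2513]
fish yaw -84.55161982221514
candles [0.4987 0.0147] [ 0.4984 -0.1635]
```

```bash
python3 - <<'E'
from h import *
plan([.45,.1,.40],np.pi)
E
```

```text
t 0.1 pos [0.1672 0.602  0.4039] turn deg [ -0.0811  -0.0058 -15.5157] shift cm [-40.6822 -40.8081   0.451 ]
```

The rows are not in the units I measure in: shifts go in shares of 100 cm and turns go in shares of 180 degrees. I convert before sending: -40.8 cm / 100 = -0.408, -40.7 cm / 100 = -0.407, -15.5 degrees / 180 = -0.0861.

Call:
{"api": "carry_out", "payload": {"increments": [[[0,0,-0.0278],[-0.04,-0.04,0],0.6],[[0,0,-0.0556],[-0.08,-0.08,0.001],0.6],[[0,0,-0.0861],[-0.12,-0.12,0.002],0.6],[[0,0,-0.0861],[-0.16,-0.16,0.003],0.6],[[0,0,-0.0861],[-0.2,-0.201,0.004],0.6],[[0,0,-0.0861],[-0.24,-0.241,0.004],0.6],[[0,0,-0.0861],[-0.28,-0.281,0.004],0.6],[[0,0,-0.0861],[-0.32,-0.321,0.004],0.6],[[0,0,-0.0861],[-0.36,-0.361,0.004],0.6],[[0,0,-0.0861],[-0.4,-0.401,0.004],0.6],[[0,0,-0.0861],[-0.407,-0.408,0.004],0.6],[[0,0,-0.0861],[-0.407,-0.408,0.004],0.6]], "force": 15}}

```text
t: 1.6
tcp_pos: [0.4502, 0.1001, 0.4004]
tcp_rot: [3.142, -0.001, 3.14]
ft_force: [-0.3, -0.5, 0.3]
width: 0.0528
finger_force: 0.0
```

```bash
python3 - <<'E'
from h import *
plan([.426,-.251,.37],np.pi)
print(env.get_obs()['joints'],env.get_obs()['width'])
E
```

```text
t 1.6 pos [0.4502 0.1001 0.4004] turn deg [ 0.0011 -0.0364 -0.0945] shift cm [  2.3555 -35.1176   3.0395]
[-0.5936  0.1289  0.2991  1.9977 -0.0446  1.0217  1.2956] 0.05276003389397486
```

Converted, -35.1 cm / 100 = -0.351, 2.5 cm / 100 = 0.025.

Call:
{"api": "carry_out", "payload": {"increments": [[[0,0,0],[0.004,-0.04,0],0.65],[[0,0,0],[0.008,-0.08,0.005],0.65],[[0,0,0],[0.012,-0.13,0.01],0.65],[[0,0,0],[0.016,-0.18,0.015],0.65],[[0,0,0],[0.02,-0.23,0.02],0.65],[[0,0,0],[0.023,-0.28,0.025],0.65],[[0,0,0],[0.024,-0.32,0.03],0.65],[[0,0,0],[0.024,-0.345,0.03],0.65],[[0,0,0],[0.024,-0.351,0.03],0.65],[[0,0,0],[0.024,-0.351,0.03],0.65],[[0,0,0],[0.024,-0.351,0.03],0.65]]}}

```text
t: 2.98
tcp_pos: [0.4266, -0.2492, 0.3706]
tcp_rot: [3.141, -0.0, -3.14]
ft_force: [-0.2, 1.1, 0.4]
width: 0.0568
finger_force: 0.0
```

```bash
python3 - <<'E'
from h import *
plan([.426,-.251,.267],np.pi)
E
```

```text
t 2.975 pos [ 0.4266 -0.2492  0.3706] turn deg [ 0.0491 -0.0012  0.117 ] shift cm [ 0.0597 -0.1921 10.3562]
```

Converted, 10.3 cm / 100 = 0.103, 10 cm / 100 = 0.1.

Call:
{"api": "carry_out", "payload": {"increments": [[[0,0,0],[0,0,0.02],0.65],[[0,0,0],[0,0,0.045],0.65],[[0,0,0],[0,0,0.07],0.65],[[0,0,0],[0,0,0.09],0.65],[[0,0,0],[0,0,0.1],0.65],[[0,0,0],[0,0,0.103],0.65],[[0,0,0],[0,0,0.103],0.65],[[0,0,0],[0,0,0.103],0.3],[[0,0,0],[0,0,0.103],0.2],[[0,0,0],[0,0,0.103],0.2],[[0,0,0],[0,0,0.103],0.2],[[0,0,0],[0,0,0.103],0.2]], "force": 15}}

```text
t: 4.47
tcp_pos: [0.4262, -0.2508, 0.2678]
tcp_rot: [-3.142, 0.0, 3.141]
ft_force: [0.4, 0.3, 2.8]
width: 0.0328
finger_force: 15.0
```

Converted, 18 cm / 100 = 0.18, -13.9 cm / 100 = -0.139.

Call:
{"api": "carry_out", "payload": {"increments": [[[0,0,0],[0,0,-0.015],0.2],[[0,0,0],[0,0,-0.035],0.2],[[0,0,0],[-0.01,0.015,-0.04],0.2],[[0,0,0],[-0.035,0.045,-0.04],0.2],[[0,0,0],[-0.06,0.08,-0.04],0.2],[[0,0,0],[-0.09,0.115,-0.04],0.2],[[0,0,0],[-0.115,0.15,-0.03],0.2],[[0,0,0],[-0.133,0.172,-0.015],0.2],[[0,0,0],[-0.139,0.18,0],0.2],[[0,0,0],[-0.139,0.18,0.015],0.2],[[0,0,0],[-0.139,0.18,0.03],0.2],[[0,0,0],[-0.139,0.18,0.045],0.2]]}}

```text
t: 5.98
tcp_pos: [0.5646, -0.072, 0.2218]
tcp_rot: [-3.141, -0.0, 3.14]
ft_force: [-0.4, 0.4, -1.7]
width: 0.0327
finger_force: 15.0
```

```bash
python3 - <<'E'
from h import *
plan([.5648,-.0705,.2008],np.pi)
import cv2
im=env.get_image('side'); cv2.imwrite('pics/s1.png',cv2.resize(im[130:330,140:390],None,fx=3,fy=3))
E
```

```text
t 5.975 pos [ 0.5646 -0.072   0.2218] turn deg [-0.0191 -0.0111 -0.1179] shift cm [-0.0159  0.1522  2.103 ]
```

View pics/s1.png

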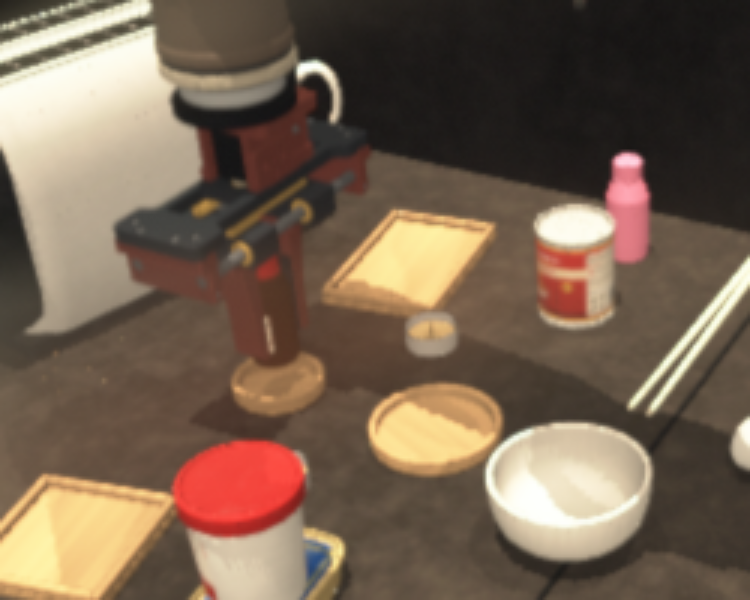

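The bottle hangs upright over the small tray at s1 (278,360), so I'll lower it and release.

Converted, -9 cm / 100 = -0.09, 2.3 cm / 100 = 0.023.

Call:
{"api": "carry_out", "payload": {"increments": [[[0,0,0],[0,0,0.01],0.2],[[0,0,0],[0,0,0.018],0.2],[[0,0,0],[0,0,0.021],0.2],[[0,0,0],[0,0,0.023],0.2],[[0,0,0],[0,0,0.023],0.2],[[0,0,0],[0,0,0.023],0.2],[[0,0,0],[0,0,0.023],0.45],[[0,0,0],[0,0,0.023],0.6],[[0,0,0],[0,0,0.023],0.6],[[0,0,0],[0,0,0],0.7],[[0,0,0],[0,0,-0.04],0.8],[[0,0,0],[0,0,-0.09],1]]}}

```text
t: 7.52
tcp_pos: [0.5648, -0.0707, 0.3131]
tcp_rot: [-3.141, -0.002, 3.141]
ft_force: [1.2, 0.4, 0.1]
width: 0.0769
finger_force: 0.0
```

```bash
python3 - <<'E'
from h import *
plan([.4345,.115,.34],np.pi)
E
```

```text
t 7.525 pos [ 0.5648 -0.0707  0.3131] turn deg [-0.0143 -0.1119 -0.0208] shift cm [13.0426 18.5686 -2.6664]
```

Converted, 18.5 cm / 100 = 0.185, 18.2 cm / 100 = 0.182.

Call:
{"api": "carry_out", "payload": {"increments": [[[0,0,0],[0.01,0.015,-0.01],1],[[0,0,0],[0.035,0.05,-0.02],1],[[0,0,0],[0.065,0.09,-0.025],1],[[0,0,0],[0.095,0.13,-0.025],1],[[0,0,0],[0.12,0.165,-0.025],1],[[0,0,0],[0.129,0.182,-0.025],1],[[0,0,0],[0.13,0.185,-0.025],1],[[0,0,0],[0.13,0.185,-0.025],1],[[0,0,0],[0.13,0.185,-0.025],1]]}}

```text
t: 8.65
tcp_pos: [0.4357, 0.1132, 0.3376]
tcp_rot: [-3.141, 0.0, 3.14]
ft_force: [0.5, -0.2, -0.9]
width: 0.0877
finger_force: 0.0
```

```bash
python3 - <<'E'
from h import *
plan([.4345,.115,.225],np.pi)
import cv2
im=env.get_image('side'); cv2.imwrite('pics/s2.png',cv2.resize(im[130:370,120:370],None,fx=2.5,fy=2.5))
E
```

```text
t 8.65 pos [0.4357 0.1132 0.3376] turn deg [-0.0208  0.0131 -0.1144] shift cm [ 0.1264  0.18   11.2643]
```

View pics/s2.png

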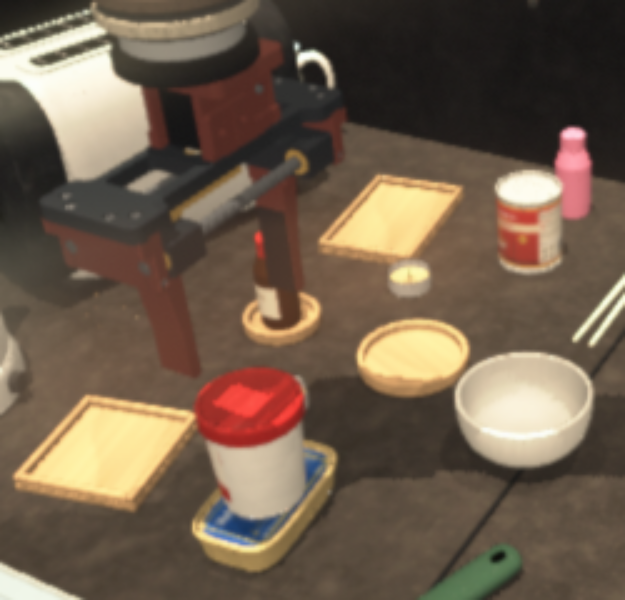

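The bottle stands in its tray at s2 (280,310), and the fingers straddle the tub at (250,405), so I'll descend.

Converted, 11.2 cm / 100 = 0.112, 10.5 cm / 100 = 0.105.

Call:
{"api": "carry_out", "payload": {"increments": [[[0,0,0],[0,0,0.02],1],[[0,0,0],[0,0,0.045],1],[[0,0,0],[0,0,0.07],1],[[0,0,0],[0,0,0.09],1],[[0,0,0],[0,0,0.105],1],[[0,0,0],[0,0,0.112],1],[[0,0,0],[0,0,0.112],1],[[0,0,0],[0,0,0.112],0.75],[[0,0,0],[0,0,0.112],0.6],[[0,0,0],[0,0,0.112],0.6],[[0,0,0],[0,0,0.112],0.6],[[0,0,0],[0,0,0.112],0.6]], "force": 15}}

```text
t: 10.2
tcp_pos: [0.4354, 0.1142, 0.226]
tcp_rot: [3.141, 0.001, 3.141]
ft_force: [-1.4, 0.1, 5.4]
width: 0.0655
finger_force: 15.0
```

Converted, -14.2 cm / 100 = -0.142, -13.3 cm / 100 = -0.133.

Call:
{"api": "carry_out", "payload": {"increments": [[[0,0,0],[0,0,-0.01],0.6],[[0,0,0],[0,0,-0.025],0.6],[[0,0,0],[0,0,-0.04],0.6],[[0,0,0],[-0.015,0,-0.04],0.6],[[0,0,0],[-0.045,0,-0.04],0.6],[[0,0,0],[-0.08,0,-0.04],0.6],[[0,0,0],[-0.11,0,-0.04],0.6],[[0,0,0],[-0.133,0.001,-0.03],0.6],[[0,0,0],[-0.142,0.001,-0.02],0.6],[[0,0,0],[-0.142,0.001,-0.01],0.6],[[0,0,0],[-0.142,0.001,0],0.6],[[0,0,0],[-0.142,0.001,0],0.6]], "force": 20}}

```text
t: 11.7
tcp_pos: [0.5763, 0.1152, 0.2247]
tcp_rot: [-3.141, -0.002, 3.142]
ft_force: [-0.2, 0.9, -1.6]
width: 0.0652
finger_force: 20.0
```

```bash
python3 - <<'E'
from h import *
plan([.5772,.1152,.206],np.pi)
import cv2
im=env.get_image('side'); cv2.imwrite('pics/s3.png',cv2.resize(im[170:370,100:350],None,fx=2.5,fy=2.5))
E
```

```text
t 11.7 pos [0.5763 0.1152 0.2247] turn deg [-0.0195 -0.1179 -0.0027] shift cm [-0.0945 -0.0014  1.8729]
```

View pics/s3.png

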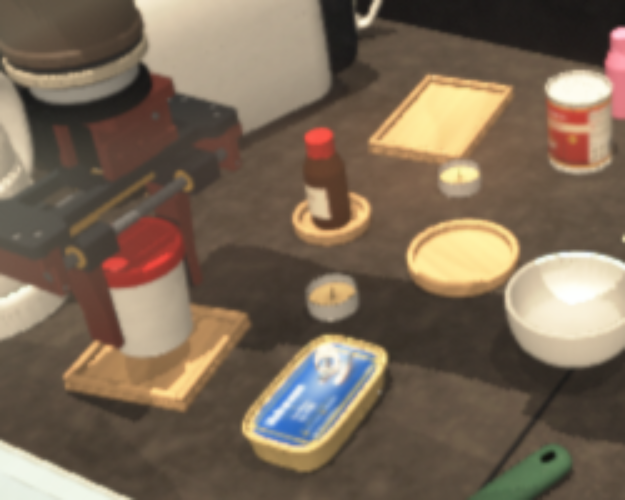

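The tub hangs upright over the square tray at s3 (150,300). I'll lower it, release it and rise. The oblong tray and the tin are both free.

Converted, -9 cm / 100 = -0.09, -4 cm / 100 = -0.04.

Call:
{"api": "carry_out", "payload": {"increments": [[[0,0,0],[-0.001,0,0.008],0.6],[[0,0,0],[-0.001,0,0.015],0.6],[[0,0,0],[-0.001,0,0.018],0.6],[[0,0,0],[-0.001,0,0.02],0.6],[[0,0,0],[-0.001,0,0.02],0.6],[[0,0,0],[-0.001,0,0.02],0.6],[[0,0,0],[-0.001,0,0.02],0.85],[[0,0,0],[-0.001,0,0.02],1],[[0,0,0],[-0.001,0,0.02],1],[[0,0,0],[-0.001,0,0],1],[[0,0,0],[-0.001,0,-0.04],1],[[0,0,0],[-0.001,0,-0.09],1]]}}

```text
t: 13.25
tcp_pos: [0.578, 0.115, 0.3173]
tcp_rot: [-3.141, -0.001, 3.141]
ft_force: [0.1, 0.8, 0.7]
width: 0.088
finger_force: 0.0
```

```bash
python3 - <<'E'
from h import *
plan([.45,-.06,.34],np.pi)
plan([.4265,-.251,.3],np.pi/2)
plan([.4265,-.251,.3],-np.pi/2)
print(env.get_obs()['joints'])
E
```

```text
t 13.25 pos [0.578  0.115  0.3173] turn deg [-0.0363 -0.0583 -0.0338] shift cm [ 12.7889 -17.5104  -2.2459]
t 13.25 pos [0.578  0.115  0.3173] turn deg [-0.0743 -0.0173 89.9662] shift cm [ 15.1236 -36.6093   1.7686]
t 13.25 pos [0.578  0.115  0.3173] turn deg [  0.0173  -0.0743 -90.0337] shift cm [ 15.1236 -36.6093   1.7686]
[-0.6107  0.4635  0.448   1.8028 -0.2433  0.931   1.5129]
```

Converted, -36.6 cm / 100 = -0.366, 15.1 cm / 100 = 0.151, 90 degrees / 180 = 0.5.

Call:
{"api": "carry_out", "payload": {"increments": [[[0,0,0.0278],[0.01,-0.02,0],1],[[0,0,0.0833],[0.025,-0.06,0],1],[[0,0,0.1389],[0.04,-0.105,0],1],[[0,0,0.1944],[0.06,-0.15,0],1],[[0,0,0.25],[0.08,-0.195,0],1],[[0,0,0.3056],[0.1,-0.24,0],1],[[0,0,0.3611],[0.12,-0.285,0],1],[[0,0,0.4167],[0.137,-0.325,0],1],[[0,0,0.4667],[0.148,-0.355,0],1],[[0,0,0.5],[0.151,-0.366,0],1],[[0,0,0.5],[0.151,-0.366,0],1],[[0,0,0.5],[0.151,-0.366,0],1]]}}

```text
t: 14.75
tcp_pos: [0.4275, -0.2501, 0.316]
tcp_rot: [3.141, -0.001, 1.574]
ft_force: [0.3, 0.2, -1.2]
width: 0.088
finger_force: 0.0
```

```bash
python3 - <<'E'
from h import *
plan([.4265,-.251,.199],np.pi/2)
import cv2
im=env.get_image('top'); cv2.imwrite('pics/t4.png',cv2.resize(im[130:260,170:300],None,fx=4.6,fy=4.6,interpolation=cv2.INTER_CUBIC))
print(env.get_obs()['joints'])
E
```

```text
t 14.75 pos [ 0.4275 -0.2501  0.316 ] turn deg [ 0.0338 -0.0415  0.1645] shift cm [-0.0953 -0.1041 11.7008]
[-0.2913  0.4102  0.9268  2.0464 -0.4256  0.886   0.8755]
```

View pics/t4.png

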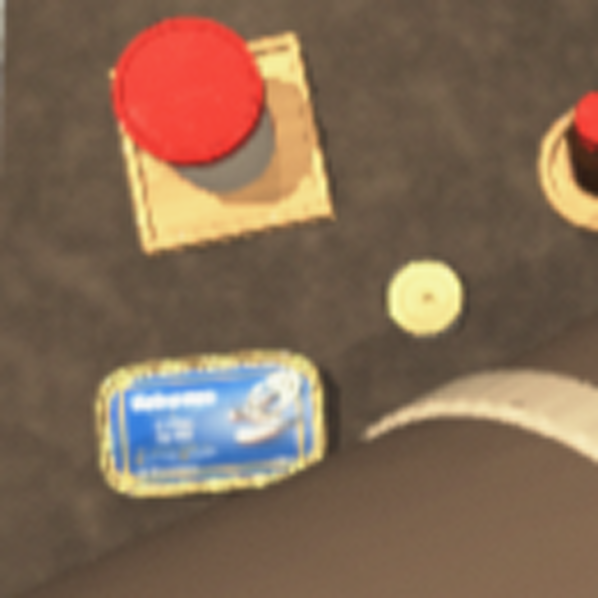

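The tub stands in the square tray at t4 (190,90). The fish tin is fully visible, with its lid centre at t4 (210,422). Now the tin.

Converted, 11.7 cm / 100 = 0.117, 11 cm / 100 = 0.11.

Call:
{"api": "carry_out", "payload": {"increments": [[[0,0,0],[0,0,0.02],1],[[0,0,0],[0,0,0.045],1],[[0,0,0],[0,0,0.07],1],[[0,0,0],[0,0,0.095],1],[[0,0,0],[0,0,0.11],1],[[0,0,0],[0,0,0.117],1],[[0,0,0],[0,0,0.117],1],[[0,0,0],[0,0,0.117],0.7],[[0,0,0],[0,0,0.117],0.5],[[0,0,0],[0,0,0.117],0.5],[[0,0,0],[0,0,0.117],0.5],[[0,0,0],[0,0,0.117],0.5]], "force": 25}}

```text
t: 16.3
tcp_pos: [0.4273, -0.2508, 0.1989]
tcp_rot: [3.141, -0.0, 1.571]
ft_force: [0.4, 1.8, 4.7]
width: 0.0572
finger_force: 25.0
```

```bash
python3 - <<'E'
from h import *
o=env.get_obs();plan([.439,-.071,o['tcp_pos'][2]+.005],np.pi/2)
D=dict(s=4.6,o=(170,130))
print('tub',at('top',(190,91),.082,**D))
print('fish',at('top',(210,422),.024,**D))
for a,b in(((130,362),(300,350)),((145,497),(290,482)),((118,400),(125,482)),((302,365),(309,455))):
    e=at('top',b,.024,**D)-at('top',a,.024,**D); print(np.degrees(np.arctan2(e[1],e[0])),np.linalg.norm(e))
E
```

```text
t 16.3 pos [ 0.4273 -0.2508  0.1989] turn deg [ 0.027  -0.0066 -0.009 ] shift cm [17.9797  1.1692 -0.4974]
tub [0.579  0.1143]
fish [0.4379 0.1145]
-85.98606709590756 0.0799876240146927
-84.18810282497424 0.06777410327485746
-173.4885445805066 0.03922563842166239
-174.57305108051315 0.04320709317648934
```

Converted, 18 cm / 100 = 0.18, 1.2 cm / 100 = 0.012.

Call:
{"api": "carry_out", "payload": {"increments": [[[0,0,0],[0,0,-0.01],0.5],[[0,0,0],[0,0,-0.03],0.5],[[0,0,0],[0.01,0,-0.05],0.5],[[0,0,0],[0.035,0.002,-0.05],0.5],[[0,0,0],[0.07,0.005,-0.05],0.5],[[0,0,0],[0.11,0.008,-0.05],0.5],[[0,0,0],[0.145,0.01,-0.05],0.5],[[0,0,0],[0.17,0.012,-0.05],0.5],[[0,0,0],[0.18,0.012,-0.045],0.5],[[0,0,0],[0.18,0.012,-0.035],0.5],[[0,0,0],[0.18,0.012,-0.025],0.5],[[0,0,0],[0.18,0.012,-0.025],0.5]]}}

```text
t: 17.8
tcp_pos: [0.4387, -0.0718, 0.2228]
tcp_rot: [-3.14, 0.001, 1.568]
ft_force: [1.1, -0.0, -0.7]
width: 0.0571
finger_force: 25.0
```

```bash
python3 - <<'E'
from h import *
plan([.439,-.071,.203],np.pi/2)
E
```

```text
t 17.8 pos [ 0.4387 -0.0718  0.2228] turn deg [-0.0972  0.0331 -0.1344] shift cm [0.0857 0.035  1.9795]
```

Converted, -8 cm / 100 = -0.08, 2.1 cm / 100 = 0.021.

Call:
{"api": "carry_out", "payload": {"increments": [[[0,0,0],[0,0,0.01],0.5],[[0,0,0],[0,0,0.017],0.5],[[0,0,0],[0,0,0.02],0.5],[[0,0,0],[0,0,0.021],0.5],[[0,0,0],[0,0,0.021],0.5],[[0,0,0],[0,0,0.021],0.5],[[0,0,0],[0,0,0.021],0.75],[[0,0,0],[0,0,0.021],1],[[0,0,0],[0,0,0.021],1],[[0,0,0],[0,0,0],1],[[0,0,0],[0,0,-0.04],1],[[0,0,0],[0,0,-0.08],1]]}}

```text
t: 19.3
tcp_pos: [0.4391, -0.0709, 0.3046]
tcp_rot: [-3.141, 0.001, 1.57]
ft_force: [1.4, 0.1, -0.6]
width: 0.0876
finger_force: 0.0
```

```bash
python3 - <<'E'
from h import *
plan([.438,.1145,.26],np.pi/2+np.radians(5.3))
E
```

```text
t 19.3 pos [ 0.4391 -0.0709  0.3046] turn deg [-0.0525  0.0283 -5.338 ] shift cm [18.5412 -0.1136  4.4455]
```

Converted, 18.5 cm / 100 = 0.185, 18.2 cm / 100 = 0.182, -5.3 degrees / 180 = -0.0294.

Call:
{"api": "carry_out", "payload": {"increments": [[[0,0,-0.0056],[0.015,0,0],1],[[0,0,-0.0111],[0.05,0,0],1],[[0,0,-0.0167],[0.09,0,0],1],[[0,0,-0.0222],[0.13,-0.001,0.01],1],[[0,0,-0.0294],[0.165,-0.001,0.025],1],[[0,0,-0.0294],[0.182,-0.001,0.04],1],[[0,0,-0.0294],[0.185,-0.001,0.05],1],[[0,0,-0.0294],[0.185,-0.001,0.06],1],[[0,0,-0.0294],[0.185,-0.001,0.06],1],[[0,0,-0.0294],[0.185,-0.001,0.06],1]]}}

```text
t: 20.55
tcp_pos: [0.4384, 0.1135, 0.2439]
tcp_rot: [3.141, -0.0, 1.662]
ft_force: [0.4, 0.4, -0.0]
width: 0.0876
finger_force: 0.0
```

```bash
python3 - <<'E'
from h import *
plan([.438,.1145,.193],np.pi/2+np.radians(5.3))
import cv2
im=env.get_image('side'); cv2.imwrite('pics/s5.png',cv2.resize(im[150:380,100:370],None,fx=2.5,fy=2.5))
E
```

```text
t 20.55 pos [0.4384 0.1135 0.2439] turn deg [ 0.0203 -0.0046 -0.1006] shift cm [ 0.1076 -0.035   5.0906]
```

View pics/s5.png

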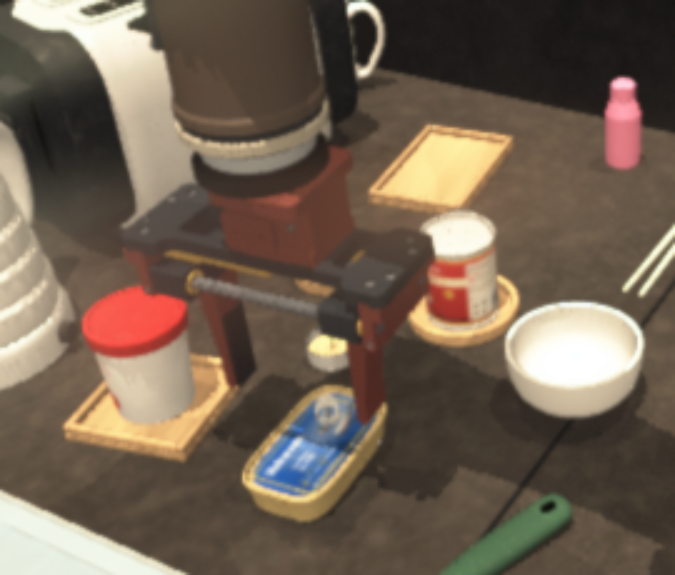

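The tin stands in the larger round tray at s5 (460,280) and the tub is upright. The gripper straddles the fish tin, so I'll descend.

Converted, 5.1 cm / 100 = 0.051, 5 cm / 100 = 0.05.

Call:
{"api": "carry_out", "payload": {"increments": [[[0,0,0],[0,0,0.015],1],[[0,0,0],[0,0,0.03],1],[[0,0,0],[0,0,0.042],1],[[0,0,0],[0,0,0.05],1],[[0,0,0],[0,0,0.051],1],[[0,0,0],[0,0,0.051],1],[[0,0,0],[0,0,0.051],0.8],[[0,0,0],[0,0,0.051],0.6],[[0,0,0],[0,0,0.051],0.6],[[0,0,0],[0,0,0.051],0.6],[[0,0,0],[0,0,0.051],0.6],[[0,0,0],[0,0,0.051],0.6]], "force": 35}}

```text
t: 22.1
tcp_pos: [0.4382, 0.1143, 0.1927]
tcp_rot: [-3.141, -0.0, 1.663]
ft_force: [-1.7, 0.7, 6.5]
width: 0.059
finger_force: 35.0
```

Converted, -12 cm / 100 = -0.12, -11.5 cm / 100 = -0.115.

Call:
{"api": "carry_out", "payload": {"increments": [[[0,0,0],[0,0,-0.01],0.6],[[0,0,0],[0,0,-0.025],0.6],[[0,0,0],[0,0,-0.05],0.6],[[0,0,0],[0,0,-0.075],0.6],[[0,0,0],[0,0,-0.1],0.6],[[0,0,0],[0,0,-0.115],0.6],[[0,0,0],[0,0,-0.12],0.6],[[0,0,0],[0,0,-0.12],0.6]]}}

```text
t: 23.1
tcp_pos: [0.4381, 0.1144, 0.3126]
tcp_rot: [3.142, -0.0, 1.663]
ft_force: [0.2, -1.0, -2.0]
width: 0.0594
finger_force: 35.0
```

```bash
python3 - <<'E'
from h import *
plan([.5705,-.2486,.31],np.pi/2+np.radians(9.5))
import cv2
im=env.get_image('side'); cv2.imwrite('pics/s6.png',im)
E
```

```text
t 23.1 pos [0.4381 0.1144 0.3126] turn deg [ 0.0023 -0.02   -4.1926] shift cm [-37.367    9.8293   0.2462]
```

View pics/s6.png

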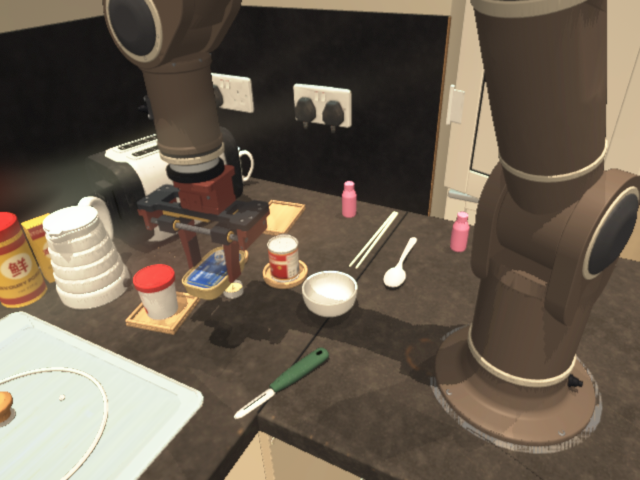

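The fish tin is held level at s6 (212,272), so I'll carry it to above the oblong tray.

Converted, -37.4 cm / 100 = -0.374, -9.5 cm / 100 = -0.095, -4.2 degrees / 180 = -0.0233.

Call:
{"api": "carry_out", "payload": {"increments": [[[0,0,0],[-0.02,0.005,0],0.6],[[0,0,-0.0056],[-0.055,0.014,0],0.6],[[0,0,-0.0111],[-0.095,0.025,0],0.6],[[0,0,-0.0167],[-0.14,0.037,0],0.6],[[0,0,-0.0233],[-0.185,0.049,0],0.6],[[0,0,-0.0233],[-0.23,0.06,0],0.6],[[0,0,-0.0233],[-0.275,0.072,0],0.6],[[0,0,-0.0233],[-0.32,0.084,0],0.6],[[0,0,-0.0233],[-0.355,0.093,0],0.6],[[0,0,-0.0233],[-0.37,0.098,0],0.6],[[0,0,-0.0233],[-0.374,0.098,0],0.6],[[0,0,-0.0233],[-0.374,0.098,0],0.6]]}}

```text
t: 24.65
tcp_pos: [0.5701, -0.2482, 0.3121]
tcp_rot: [-3.141, -0.001, 1.737]
ft_force: [-0.1, 0.7, -0.6]
width: 0.0585
finger_force: 35.0
```

```bash
python3 - <<'E'
from h import *
print('toaster',at('top',(375,110),0),at('top',(285,97),0))
plan([.5705,-.2486,.197],np.pi/2+np.radians(9.5))
E
```

```text
toaster [ 0.7018 -0.2411] [ 0.7329 -0.0334]
t 24.65 pos [ 0.5701 -0.2482  0.3121] turn deg [-0.0446 -0.0663  0.0235] shift cm [-0.0639  0.0389 11.5108]
```

Descend to about 1 cm above the floor of the recess and check.

Converted, 10 cm / 100 = 0.1, 9.7 cm / 100 = 0.097.

Call:
{"api": "carry_out", "payload": {"increments": [[[0,0,0],[0,0,0.015],0.6],[[0,0,0],[0,0,0.04],0.6],[[0,0,0],[0,0,0.065],0.6],[[0,0,0],[0,0,0.085],0.6],[[0,0,0],[0,0,0.097],0.6],[[0,0,0],[0,0,0.1],0.6],[[0,0,0],[0,0,0.1],0.6]]}}

```text
t: 25.52
tcp_pos: [0.5704, -0.2493, 0.213]
tcp_rot: [3.141, 0.0, 1.736]
ft_force: [0.5, -1.0, -0.9]
width: 0.0596
finger_force: 35.0
```

```bash
python3 - <<'E'
from h import *
plan([.5705,-.2486,.197],np.pi/2+np.radians(9.5))
import cv2
im=env.get_image('side'); cv2.imwrite('pics/s7.png',cv2.resize(im[140:300,200:360],None,fx=3.7,fy=3.7,interpolation=cv2.INTER_CUBIC))
E
```

```text
t 25.525 pos [ 0.5704 -0.2493  0.213 ] turn deg [ 0.0255  0.0173 -0.0172] shift cm [0.0693 0.0198 1.5968]
```

View pics/s7.png

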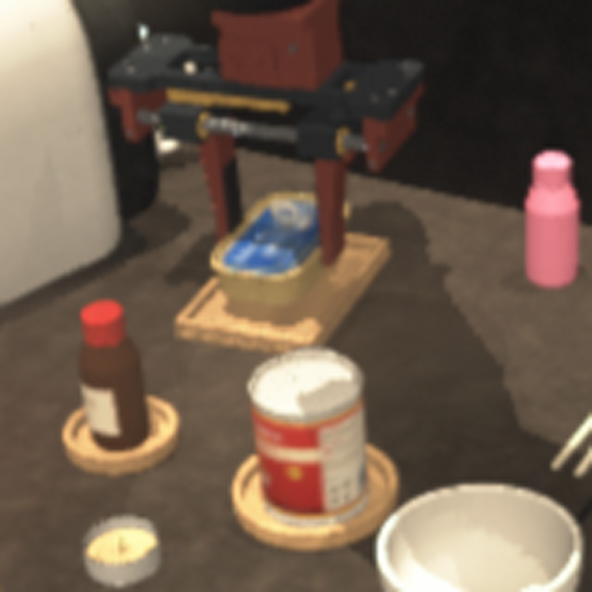

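The fish tin is level and lined up over the oblong tray at s7 (275,250), and the bottle and tin are upright in theirs. I'll lower it and release.

Converted, -9 cm / 100 = -0.09, 1.6 cm / 100 = 0.016.

Call:
{"api": "carry_out", "payload": {"increments": [[[0,0,0],[0,0,0.007],0.6],[[0,0,0],[0,0,0.012],0.6],[[0,0,0],[0,0,0.015],0.6],[[0,0,0],[0,0,0.016],0.6],[[0,0,0],[0,0,0.016],0.6],[[0,0,0],[0,0,0.016],0.6],[[0,0,0],[0,0,0.016],0.85],[[0,0,0],[0,0,0.016],1],[[0,0,0],[0,0,0.016],1],[[0,0,0],[0,0,0],1],[[0,0,0],[0,0,-0.04],1],[[0,0,0],[0,0,-0.09],1]]}}

```text
t: 27.08
tcp_pos: [0.57, -0.2491, 0.304]
tcp_rot: [-3.14, -0.0, 1.736]
ft_force: [1.2, -0.2, 0.7]
width: 0.0881
finger_force: 0.0
```

Converted, 47 cm / 100 = 0.47, 44 cm / 100 = 0.44.

Call:
{"api": "carry_out", "payload": {"increments": [[[0,0,0],[0.03,-0.01,-0.05],1],[[0,0,0],[0.08,-0.03,-0.07],1],[[0,0,0],[0.14,-0.06,-0.07],1],[[0,0,0],[0.19,-0.09,-0.07],1],[[0,0,0],[0.24,-0.12,-0.07],1],[[0,0,0],[0.29,-0.14,-0.07],1],[[0,0,0],[0.34,-0.15,-0.07],1],[[0,0,0],[0.39,-0.15,-0.07],1],[[0,0,0],[0.44,-0.15,-0.07],1],[[0,0,0],[0.47,-0.15,-0.07],1],[[0,0,0],[0.47,-0.15,-0.07],1],[[0,0,0],[0.47,-0.15,-0.07],1]]}}

```text
t: 28.58
tcp_pos: [0.3451, 0.1887, 0.3729]
tcp_rot: [-3.142, -0.0, 1.735]
ft_force: [0.3, -0.3, -0.8]
width: 0.088
finger_force: 0.0
```

```bash
python3 - <<'E'
from h import *
import cv2
print(env.get_obs()['t'],env.get_obs()['tcp_pos'])
im=env.get_image('top'); cv2.imwrite('pics/t8.png',cv2.resize(im[120:270,180:450],None,fx=2.95,fy=2.95,interpolation=cv2.INTER_CUBIC))
E
```

```text
28.575 [0.3451 0.1887 0.3729]
```

View pics/t8.png

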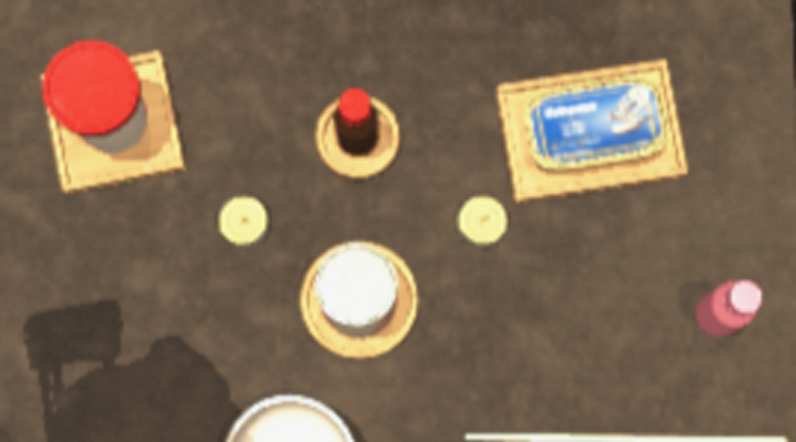

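```bash
python3 - <<'E'
from h import *
D=dict(s=2.95,o=(180,120))
print('fish',at('top',(597,123),.028,**D),'tin',at('top',(356,287),.076,**D),'bottle',at('top',(355,105),.086,**D),'tub',at('top',(92,87),.082,**D))
print(env.close_job())
E
```

```text
fish [ 0.5705 -0.2498] tin [ 0.4375 -0.0707] bottle [ 0.5651 -0.0703] tub [0.5795 0.1144]
the job is handed in; nothing more can be done
None
```

All four things were standing upright in their own trays, within about 3 mm of centre by the last picture, and the job was handed in at about 29 s with no verdict returned.

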